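# Roll the roller bar into the V-block

## Robot

A 6-joint arm with a two-finger parallel gripper is mounted at the origin on the work surface. World frame = base frame: x ahead of the robot, y to its left, z up, the work surface at z = 0. Lengths are in mm, angles in rad, forces in N, time in s.
With the tool pointing down it reaches from about 350 to 950 mm from the base axis. Payload 17.4 kg.
Tool frame: the origin (TCP) lies between the finger pads; the fingertips stand 22 mm ahead of it and the grasp point (between the pads) lies 3 mm ahead of it; z points along the fingers, y is the line along which they close (so a half turn about z gives the same grasp; the last joint's range is limited). The gripper opens to 93 mm and grips with 3 to 60 N. Pads are 15 mm wide; open, the fingers measure 128 mm over their backs; the gripper's body (75 mm by 188 mm) begins 65 mm behind the grasp point.
Start: joints at [1.268, 0.116, 1.442, -0, 1.584, -0.038], TCP at [176.666, 651.476, 240.646] pointing down, gripper open.
Joint ranges: [-2.83, 2.83], [-0.83, 2.19], [0.07, 2.5], [-1.14, 4.28], [0.01, 3], [-2.97, 2.97]. Speed limits (rad/s): [1.89, 1.89, 2.22, 3.14, 3.14, 3.14].

## Interface

Orientations are given as a 3x3 rotation matrix whose columns are the frame's x, y, z axes.
In Python, from cell import bot gives the robot as it stands.
- The arm moves only by the tool jog_arm, never from a script. Its argument "steps" is a list of rows, each an object with "translation": the shift along the world's x, y, z in mm, a list of three; "dr": the turn, a rotation vector about the world's x, y, z in degrees, a list of three; "claw": the gripper's target within -1 to 1 (fully open at 1, half-way at 0, shut at -1). A call has 1 to 20 rows; each row shifts and turns the commanded pose from where the row before left it; what a row does not reach is not made up. A row lasts 1/10 s, in which the tool goes at most 50 mm and 8.59 degrees, less where a joint would pass 70% of its speed; a pose out of reach is approached as far as the arm can. A call with a gripper value outside its range is refused whole. The fingers move at their own pace and stop on an object; the grip force is fixed at half the most. Time passes only in rows, so rows that do not move let the fingers close. It gives the time, the measured TCP pose, the force, the opening and the grip force at its end, in the units of the state.
- bot.get_obs(): the state, without advancing time (a new reading comes with each control period).
- bot.get_image(name): name is "side" or "top" or "wrist"; returns the picture (420x560x3 uint8, red, green, blue); there is no depth.
- bot.camera_model(name): a dict with "intrinsics" (3x3 intrinsics, pixels), "R" (3x3) and "t" (3): a world point X has camera coordinates R X + t; the wrist camera has in their place "mount" (4x4, takes a point from camera to tool coordinates, whose origin is the TCP and whose axes are the flange's). Camera axes: x right, y down, z forward; pixel columns grow to the right and rows downward; lengths in mm; the calibration is good to about 2 mm. A picture is of the moment at which its call begins: read the wrist's pose just before it. camera_model takes no time and is no camera call.
- bot.job_done(): hands the job in; it is judged then, once.
Trained networks look in the newest picture that a camera, given by its name, has taken for a name from the list of things; names that differ only in an ending like _2 or _b are one class to them, and where a whole thing is asked for, a point or a joint stands for the part that bears it (a point fixed in the world has none). Each returns a list of dicts, best first, with "conf" (0 to 1); they miss things now and then, are a little off and sometimes report something else, mostly with a low value. They report only what shows in the picture. A call takes as long as a camera call. They do not tell look-alikes from the thing itself.
- bot.outline_of(camera, label): "region" (420x560 bool, what is visible of it) and "extent" ([left, top, right, bottom] in pixels, round what is visible of it).
- bot.landmark_of(camera, label): "location" ([column, row] in pixels: a listed point, or the origin of a listed thing).
The state is a dict: "time_s": time; "qpos": joint angles; "joint_vel": joint speeds; "joint_torque": joint torques, N m; "position": TCP position; "tcp_rot": TCP orientation; "contact_force": force on the tool from outside, world axes, zero at the start; "moment": the same for the moment, N m; "gripper_width": opening from 0.0 (shut) to 1.0 (fully open); "gripper_force": force on a finger pad.
Only numpy, scipy, OpenCV 4.12 (cv2) and the standard library are available. Lean on these libraries where they do the work, as an engineer would, in place of code of your own. Each camera call takes 0.05 s, during which the arm holds its last target. There are 200 camera calls.

## Task

Lay the loose aluminium roller bar in the steel V-block for its length check, without gripping or lifting it: push it by its side so that it rolls along the beige shelf deck and drops into the groove. Then push it by its end along the groove until it is up against the end stop, and leave it lying there, seated. Do not disturb the small parts standing around.

Things in the scene. Friction and masses are not known exactly. Their poses are not given: they have to be found in the camera images.
- bar: solid round aluminium roller bar, 30 mm diameter, 150 mm long, about 0.29 kg, lying on the beige deck within about 4 degrees of parallel to the V-groove, free to roll. Origin at its middle on its axis, at first 53 mm above the bench. Its x axis runs along the bar; y and z turn with it as it rolls (z up at the start)
- vblock: fixed steel V-block beside the beige deck, x -70 to +70 mm, y -25 to +25 mm, 38 mm high. Origin: centre of its underside, on the bench; x runs along the groove away from the end stop, y across it to the deck, z up. The 90-degree groove is 34 mm wide at the top, 17 mm deep. The bar starts with its middle at x = 30 to 45, y = 165 to 240 mm; seated, its axis is at y = 0, z = 42 mm
- near_lip (a point): middle of the groove's upper edge on the deck side (V-block x 0, y +17, z 38 mm), axes as the V-block's. The 8 mm flat shoulder beside it is flush with the deck, so the bar rolls straight across and drops in once its axis has passed this edge. The other edge, at y -17 mm, has an equal shoulder, with a free drop to the bench beyond it
- end_stop (a point): face of the end stop, on the groove's middle (V-block x -70, y 0, z 42 mm), axes as the V-block's: a dark steel plate 6 mm thick, 50 mm wide, 54 mm high at the -x end of the block. With the bar against it the bar's middle is at V-block x = +5 mm and its far end at +80 mm, 10 mm past the end of the block; beyond that the bench is free
- kit_shelf: fixed beige kitting shelf: a flat deck, top 38 mm above the bench, x -150 to +150 mm, y -170 mm (the edge at the V-block) to +370 mm. Origin on the bench, directions as the V-block's. From y = +250 mm on stands a beige parts cubby with a steel door and chrome hook latch, 143 mm high, circuit boards on top of it to about 203 mm
- terminal_strip: loose green plastic terminal strip, 62 x 18 x 21 mm, on the bench on the far side of the V-block from the deck (about 110 mm from the groove); origin at the centre of its underside; leave it alone
- sensor: loose black plastic slotted optical sensor housing, 46 x 20 x 31 mm, on the deck in front of the parts door; origin at the centre of its underside; leave it alone
- bracket: loose L-shaped steel mounting bracket, 45 x 32 x 35 mm, on the deck in front of the parts door; origin at the centre of its underside; leave it alone
- varistor: loose white ceramic disc varistor, 32 mm diameter, 13 mm high, with a flat steel lug reaching 30 mm from its centre, on the deck in front of the parts door; origin at the centre of its underside; leave it alone
There are look-alikes about, which are no part of the job. Several things have the shape of the bar; the one meant has the colours described above. Several things look just like the vblock: the one meant starts farthest to the robot's right.

How it is judged (in metres and radians):
On the way, in this order (a step that is already met when the one before it is completed fails the run):
1. the bar rolls on the deck: it has turned half over (angle between bar's own z axis and vertical above 2.6 rad and y of bar in the frame of vblock above 0.02 m).
2. it has rolled on until it is right way up again, still on the deck (angle between bar's own z axis and vertical below 0.5 rad and y of bar in the frame of vblock above 0.01 m).
3. the bar lies in the groove (y of bar in the frame of vblock between -0.004 and 0.004 m and height (world z) of bar below 0.0445 m and angle between the x axis of bar and the x axis of vblock, either way round below 0.06 rad), for 0.2 s.
At the end, for the whole second after the job is handed in: The bar lies at rest seated in the V-groove (axis within 3 mm of the groove's middle, within about 2 degrees of its direction, at seated height to 2 mm) with its end against the end stop (gap under 2.5 mm) (y of bar in the frame of vblock between -0.003 and 0.003 m and height (world z) of bar between 0.039 and 0.0442 m and angle between the x axis of bar and the x axis of vblock, either way round below 0.04 rad and x of bar in the frame of vblock between 0.003 and 0.0075 m and linear speed of bar below 0.01 m/s); the robot touches nothing.
It fails at once if the bar is lifted more than 8 mm off the deck, or out of its seat in the groove while moved along it (height (world z) of bar above 0.061 m or (height (world z) of bar above 0.05 m and x of bar in the frame of vblock below 0.013 m and y of bar in the frame of vblock between -0.004 and 0.004 m)).
It fails at once if the bar falls off the shelf (height (world z) of bar below 0.03 m).
It fails at once if the bar is stood up or tipped (angle between bar's own x axis and vertical above 1.92 rad or angle between bar's own x axis and vertical below 1.22 rad).
It fails at once if the terminal strip, sensor housing, bracket or varistor is disturbed (moved over 15 mm) (distance of any of terminal_strip, sensor, bracket, varistor from where it was at the start of the episode above 0.015 m).
It also fails if it takes over 48 s, if anything falls off the work surface, if the arm or the gripper's body presses on something with over 40 N, if the wrist force passes 120 N, or if a joint passes its speed limit or range.

## Working session

There is one attempt and no reset: what is moved stays moved. The work goes in short steps, Python scripts to look and compute and a tool call to move; the robot and the scene stay as the last step left them, time stands still between calls to the robot, and variables do not carry over. Pictures are saved under pics/ and viewed, at most 10 in all, crops included, and the job is handed in when it is done.

Besides the shell and the picture viewer there is one more tool, called after ">>>" by a JSON object that holds its "op" and its "data", one argument or row to a line. jog_arm: Moves the arm, as the interface text tells. Its arguments: {"type":"object","properties":{"steps":{"type":"array"}},"required":["steps"]}

```bash
ls; mkdir -p pics; cat > h.py <<'E'
import numpy as np, cv2
from cell import bot
def save(n,f):
    im=bot.get_image(n); cv2.imwrite(f,im[:,:,::-1]); return im
def ray(cam,px):
    m=bot.camera_model(cam);K=np.array(m["intrinsics"])
    d=np.linalg.inv(K)@[px[0],px[1],1]
    if "mount" in m:
        o=bot.get_obs();M=np.array(m["mount"]);R=np.array(o["tcp_rot"])
        return np.array(o["position"])+R@M[:3,3], R@M[:3,:3]@d
    R=np.array(m["R"]);t=np.array(m["t"]); return -R.T@t, R.T@d
def at(cam,px,z):
    c,d=ray(cam,px); return c+d*(z-c[2])/d[2]
E
python3 - <<'E'
from h import *
a=save("top","pics/t0.png");b=save("side","pics/s0.png")
for c in("top","side"):
  for n in("bar","vblock","near_lip","end_stop","kit_shelf","terminal_strip","sensor","bracket","varistor"):
    for r in bot.landmark_of(c,n):
        z={"bar":53,"near_lip":38,"end_stop":42,"sensor":38,"bracket":38,"varistor":38}.get(n,0)
        print(c,n,np.round(r["location"]),round(r["conf"],2),at(c,r["location"],z).round())
o=bot.get_obs();print(o["time_s"],o["contact_force"],o["tcp_rot"])
E
```

```text
pics
top bar [420. 207.] 0.64 [ 406. -335.   53.]
top bar [395. 123.] 0.59 [ 603. -286.   53.]
top bar [216. 143.] 0.58 [561. 129.  53.]
top vblock [141. 308.] 0.8 [187. 309.   0.]
top vblock [313. 166.] 0.68 [514. -98.   0.]
top near_lip [129. 304.] 0.91 [198. 327.  38.]
top near_lip [307. 158.] 0.72 [525. -81.  38.]
top end_stop [138. 339.] 0.75 [120. 306.  42.]
top end_stop [317. 190.] 0.59 [ 449. -103.   42.]
top kit_shelf [230. 161.] 0.64 [530. 101.   0.]
top terminal_strip [359. 164.] 0.49 [ 516. -209.    0.]
top terminal_strip [152. 123.] 0.32 [625. 288.   0.]
top bracket [147. 196.] 0.88 [444. 290.  38.]
top varistor [145. 150.] 0.51 [552. 296.  38.]
side bar [320. 346.] 0.89 [ 411. -366.   53.]
side bar [393. 312.] 0.73 [ 595. -325.   53.]
side bar [335. 294.] 0.5 [ 488. -243.   53.]
side vblock [177. 185.] 0.76 [187. 314.   0.]
side vblock [330. 263.] 0.65 [ 525. -107.    0.]
side near_lip [326. 245.] 0.96 [524. -78.  38.]
side near_lip [176. 172.] 0.71 [191. 326.  38.]
side end_stop [301. 256.] 0.88 [ 451. -101.   42.]
side end_stop [152. 177.] 0.57 [120. 318.  42.]
side end_stop [315. 156.] 0.33 [611. 283.  42.]
side kit_shelf [306. 212.] 0.62 [524.  96.   0.]
side terminal_strip [338. 292.] 0.67 [ 513. -201.    0.]
side sensor [314. 156.] 0.63 [612. 291.  38.]
side sensor [310. 211.] 0.16 [522.  57.  38.]
side bracket [260. 162.] 0.7 [446. 307.  38.]
side varistor [295. 159.] 0.58 [550. 292.  38.]
1.0 [-0.31568873 -0.80662257 -0.44814126] [[-9.65149595e-01  2.61698796e-01 -1.31735278e-05]
 [ 2.61698796e-01  9.65149594e-01 -2.95126824e-05]
 [ 4.99099157e-06 -3.19316498e-05 -9.99999999e-01]]
```

View pics/t0.png

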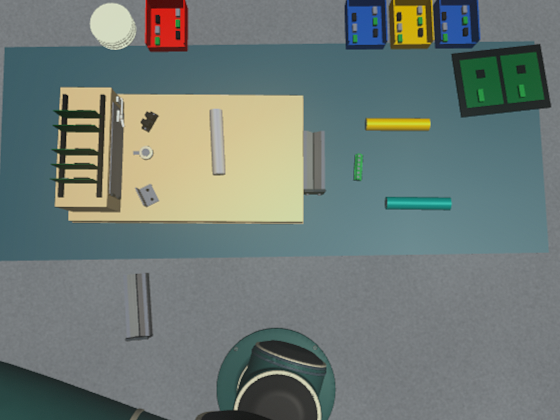

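View pics/s0.png

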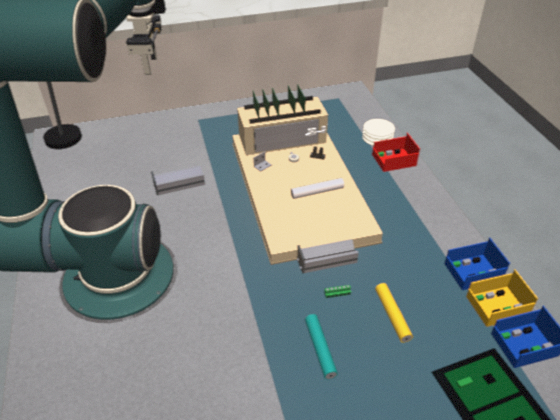

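Top view: the bar-shaped things are silver on the deck (217,142), yellow (398,124) and teal (418,203). I choose the silver one. The V-blocks are at (314,163) and (141,306). I choose (314,163), at world y≈-100, which is farther to the robot's right. The side view agrees: silver bar at (318,187), block at (328,255), strip at (338,291). The small parts are at (149,121), (145,153) and (148,195) in the top view.

```bash
python3 - <<'E'
from h import *
a=cv2.imread("pics/t0.png")[90:230,130:340]; cv2.imwrite("pics/c0.png",cv2.resize(a,None,fx=3.5,fy=3.5,interpolation=2))
E
```

```text
(no output)
```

View pics/c0.png

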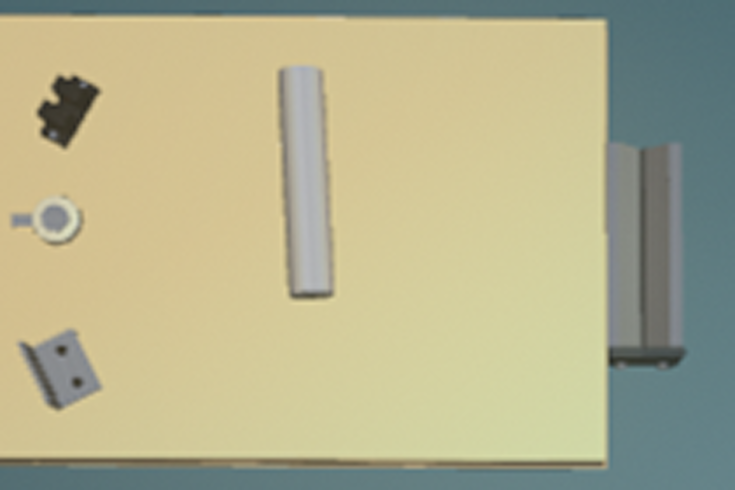

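>>> {"op": "jog_arm", "data": {
  "steps": [
    {"translation":[0,0,45],"dr":[0,0,0],"claw":1},
    {"translation":[0,0,45],"dr":[0,0,0],"claw":1},
    {"translation":[20,-33,1],"dr":[0,0,-4.16],"claw":1},
    {"translation":[20,-33,1],"dr":[0,0,-4.16],"claw":1},
    {"translation":[20,-33,1],"dr":[0,0,-4.16],"claw":1},
    {"translation":[20,-33,1],"dr":[0,0,-4.16],"claw":1},
    {"translation":[20,-33,1],"dr":[0,0,-4.16],"claw":1},
    {"translation":[20,-33,1],"dr":[0,0,-4.16],"claw":1},
    {"translation":[20,-33,1],"dr":[0,0,-4.16],"claw":1},
    {"translation":[20,-33,1],"dr":[0,0,-4.16],"claw":1},
    {"translation":[20,-33,1],"dr":[0,0,-4.16],"claw":1},
    {"translation":[20,-33,1],"dr":[0,0,-4.16],"claw":1},
    {"translation":[20,-33,1],"dr":[0,0,-4.16],"claw":1},
    {"translation":[20,-33,1],"dr":[0,0,-4.16],"claw":1},
    {"translation":[20,-33,1],"dr":[0,0,-4.16],"claw":1},
    {"translation":[20,-33,1],"dr":[0,0,-4.16],"claw":1},
    {"translation":[20,-33,1],"dr":[0,0,-4.16],"claw":1},
    {"translation":[20,-33,1],"dr":[0,0,-4.16],"claw":1},
    {"translation":[20,-33,1],"dr":[0,0,-4.16],"claw":1},
    {"translation":[20,-33,1],"dr":[0,0,-4.16],"claw":1}
  ]
}}

```text
time_s: 3.0
position: [537.2, 55.9, 348.9]
tcp_rot: [[0.004, 1.0, 0.0], [1.0, -0.004, 0.0], [0.0, 0.0, -1.0]]
contact_force: [-0.3, 0.3, 0.9]
gripper_width: 1.0
gripper_force: 0.0
```

The crop shows the plain silver bar on the deck, tilted a few degrees, and the grey V-block at the deck's right edge with its dark end stop at the near end. The choice holds.

```bash
cat >> h.py <<'E'
def box(cam,lab,z,conf=.3):
    for r in bot.outline_of(cam,lab):
        if r["conf"]<conf: continue
        c=cv2.findContours(r["region"].astype('uint8'),0,1)[0]; c=max(c,key=cv2.contourArea)[:,0]
        P=np.array([at(cam,p,z)[:2] for p in c],'float32'); q=cv2.minAreaRect(P)
        print(cam,lab,round(r["conf"],2),np.round(r["extent"]),"ctr",np.round(q[0],1),"size",np.round(q[1],1),"ang",round(q[2],2))
E
python3 - <<'E'
from h import *
save("wrist","pics/w0.png")
for n,z in(("bar",53),("vblock",38),("kit_shelf",38)): box("wrist",n,z)
for n,z in(("bar",53),("vblock",0),("near_lip",38),("end_stop",42)):
  for r in bot.landmark_of("wrist",n): print(n,np.round(r["location"]),round(r["conf"],2),at("wrist",r["location"],z).round(1))
box("top","bar",53);box("top","vblock",38);box("top","kit_shelf",38)
E
```

```text
wrist bar 0.9 [197. 355. 218. 420.] ctr [ 429.2 -294.5] size [124.1  28.3] ang 88.21
wrist bar 0.62 [231.  96. 361. 127.] ctr [564.7 124.2] size [156.7  32.9] ang 2.29
wrist bar 0.58 [307. 357. 332. 396.] ctr [ 604.4 -271.5] size [75.5 28. ] ang 89.13
wrist vblock 0.9 [210. 252. 314. 289.] ctr [517.2 -99.2] size [ 57.6 149.1] ang 89.83
wrist kit_shelf 0.62 [142.   0. 402. 254.] ctr [530.8  90.5] size [325.5 301.1] ang 89.12
bar [205. 394.] 0.71 [ 427.1 -303.3   53. ]
bar [318. 374.] 0.66 [ 603.  -264.8   53. ]
bar [294. 112.] 0.61 [560.8 126.2  53. ]
vblock [265. 258.] 0.74 [522.2 -93.9   0. ]
near_lip [264. 259.] 0.66 [521.5 -77.6  38. ]
near_lip [293. 113.] 0.42 [560.1 125.4  38. ]
end_stop [214. 272.] 0.95 [449.8 -96.1  42. ]
top bar 0.96 [386. 200. 452. 212.] ctr [ 415.1 -329.1] size [151.5  27.6] ang 89.11
top bar 0.81 [208. 108. 228. 175.] ctr [564.  127.6] size [156.1  29.8] ang 2.74
top bar 0.58 [362. 119. 433. 129.] ctr [ 600.1 -289.6] size [151.4  28.5] ang 89.19
top vblock 0.88 [123. 273. 149. 344.] ctr [191.9 308.7] size [147.4  59.8] ang 3.96
top vblock 0.62 [303. 132. 324. 197.] ctr [514.5 -96. ] size [ 48.7 151. ] ang 88.75
top kit_shelf 0.8 [ 53.  88. 304. 227.] ctr [534.1 219.3] size [583.8 318. ] ang 87.57
```

View pics/w0.png

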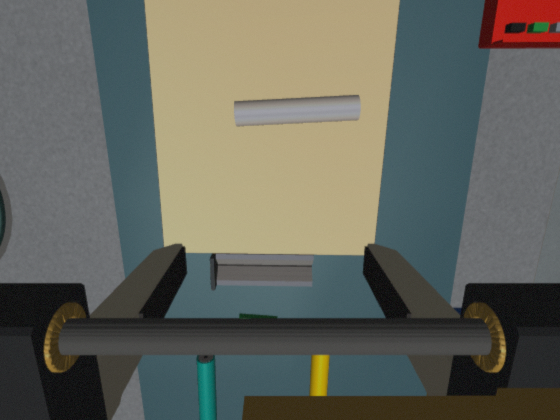

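```bash
python3 - <<'E'
from h import *
for c,f in(("top","t0"),("wrist","w0")):
    im=cv2.cvtColor(cv2.imread(f"pics/{f}.png"),cv2.COLOR_BGR2HSV)
    m=((im[...,0]>14)&(im[...,0]<40)&(im[...,1]>40)&(im[...,2]>140))
    if c=="top": P=[(np.nonzero(m[r,:330])[0].max()+.5,r) for r in range(105,215) if not 128<r<198]
    else: P=[(q,np.nonzero(m[:300,q])[0].max()+.5) for q in list(range(175,205))+list(range(325,365))]
    W=np.array([at(c,p,38)[:2] for p in P]); k=np.polyfit(W[:,0],W[:,1],1); k=np.polyfit(*W[abs(W[:,1]-np.polyval(k,W[:,0]))<3].T,1)
    print(c,np.degrees(np.arctan(k[0])),np.polyval(k,521),W[:,0].min(),W[:,0].max())
E
```

```text
top -1.749654231635426 -71.55325305453977 395.39954655456256 652.8341002059576
wrist 0.03631749039379719 -70.78833513058755 395.6722866758578 663.7565637812447
```

The wrist view shows the bar at (295,111) and the block at (262,270). I estimate the block origin at about (521,-96) with yaw≈0. The bar is at about (563,126) with yaw about 2.5°, so x +42, y +222 in the V-block frame, which agrees with the stated ranges. Next I go down behind the bar on its +y side.

>>> {"op": "jog_arm", "data": {
  "steps": [
    {"translation":[6,31,-30],"dr":[0,0,0],"claw":1},
    {"translation":[6,31,-38],"dr":[0,0,0],"claw":1},
    {"translation":[6,31,-38],"dr":[0,0,0],"claw":1},
    {"translation":[6,31,-38],"dr":[0,0,0],"claw":1},
    {"translation":[0,0,-45],"dr":[0,0,0.2],"claw":1},
    {"translation":[0,0,-45],"dr":[0,0,0],"claw":1},
    {"translation":[0,0,-35],"dr":[0,0,0],"claw":1},
    {"translation":[0,0,-13],"dr":[0,0,0],"claw":1},
    {"translation":[0,0,0],"dr":[0,0,0],"claw":1}
  ]
}}

```text
time_s: 4.45
position: [560.0, 181.6, 65.5]
tcp_rot: [[-0.003, 1.0, -0.002], [1.0, 0.003, -0.001], [-0.001, -0.002, -1.0]]
contact_force: [0.1, 0.1, 0.4]
gripper_width: 0.998
gripper_force: 0.0
```

```bash
python3 - <<'E'
from h import *
a=save("wrist","pics/w1.png"); b=save("side","pics/s1.png")
cv2.imwrite("pics/m1.png",np.vstack([cv2.resize(a,(400,300)),cv2.resize(b[120:330,180:460],(400,300))])[:,:,::-1])
box("wrist","bar",53); print(bot.get_obs()["position"],bot.get_obs()["contact_force"])
E
```

```text
wrist bar 0.92 [131. 354. 422. 397.] ctr [563.4 115.2] size [163.3  27.9] ang 2.1
[561.69485824 181.78992815  69.02760211] [1.17147348 0.16232544 0.5200572 ]
```

View pics/m1.png

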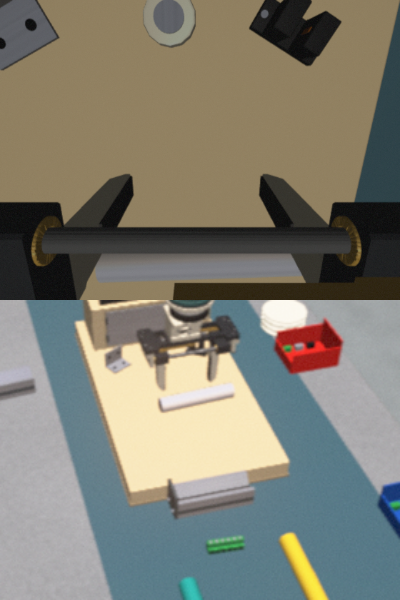

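The fingers stand on the deck side behind the bar (bar at about (200,265) in the wrist picture) and the parts are clear. I start the push.

>>> {"op": "jog_arm", "data": {
  "steps": [
    {"translation":[0,-5,-1],"dr":[0,0,0],"claw":1},
    {"translation":[0,-5,0],"dr":[0,0,0],"claw":1},
    {"translation":[0,-5,0],"dr":[0,0,0],"claw":1},
    {"translation":[0,-4,0],"dr":[0,0,0],"claw":1},
    {"translation":[0,-3,0],"dr":[0,0,0],"claw":1},
    {"translation":[0,-3,0],"dr":[0,0,0],"claw":1},
    {"translation":[0,-3,0],"dr":[0,0,0],"claw":1},
    {"translation":[0,-3,0],"dr":[0,0,0],"claw":1},
    {"translation":[0,-3,0],"dr":[0,0,0],"claw":1},
    {"translation":[0,-3,0],"dr":[0,0,0],"claw":1},
    {"translation":[0,-3,0],"dr":[0,0,0],"claw":1},
    {"translation":[0,-3,0],"dr":[0,0,0],"claw":1},
    {"translation":[0,-3,0],"dr":[0,0,0],"claw":1},
    {"translation":[0,-4,0],"dr":[0,0,0],"claw":1},
    {"translation":[0,-4,0],"dr":[0,0,0],"claw":1},
    {"translation":[0,-4,0],"dr":[0,0,0],"claw":1}
  ]
}}

```text
time_s: 6.2
position: [560.7, 123.1, 65.6]
tcp_rot: [[-0.003, 1.0, -0.0], [1.0, 0.003, -0.0], [-0.0, -0.0, -1.0]]
contact_force: [0.5, 0.5, 0.4]
gripper_width: 1.002
gripper_force: 0.2
```

```bash
python3 - <<'E'
from h import *
save("top","pics/t2.png");b=save("side","pics/s2.png")
box("top","bar",53);box("side","bar",53); print(bot.get_obs()["position"],bot.get_obs()["contact_force"])
E
```

```text
top bar 0.79 [364. 118. 428. 129.] ctr [ 600.1 -289.7] size [151.3  28.4] ang 89.19
top bar 0.75 [388. 198. 450. 210.] ctr [ 416.3 -329.1] size [151.4  29.9] ang 89.11
side bar 0.98 [375. 283. 412. 340.] ctr [ 596.  -323.1] size [164.   32.4] ang 88.25
side bar 0.77 [308. 314. 339. 379.] ctr [ 413.1 -362.5] size [161.   29.5] ang 88.2
side bar 0.71 [299. 187. 346. 208.] ctr [569.5  95. ] size [161.   46.7] ang 3.03
[560.66145912 123.33533009  65.62426374] [0.48279247 0.25501992 0.76647086]
```

>>> {"op": "jog_arm", "data": {
  "steps": [
    {"translation":[0,-4,0.2],"dr":[0,0,0],"claw":1},
    {"translation":[0,-4,0],"dr":[0,0,0],"claw":1},
    {"translation":[0,-4,0],"dr":[0,0,0],"claw":1},
    {"translation":[0,-4,0],"dr":[0,0,0],"claw":1},
    {"translation":[0,-4,0],"dr":[0,0,0],"claw":1},
    {"translation":[0,-4,0],"dr":[0,0,0],"claw":1},
    {"translation":[0,-4,0],"dr":[0,0,0],"claw":1},
    {"translation":[0,-4,0],"dr":[0,0,0],"claw":1},
    {"translation":[0,-4,0],"dr":[0,0,0],"claw":1},
    {"translation":[0,-4,0],"dr":[0,0,0],"claw":1},
    {"translation":[0,-4,0],"dr":[0,0,0],"claw":1},
    {"translation":[0,-4,0],"dr":[0,0,0],"claw":1},
    {"translation":[0,-4,0],"dr":[0,0,0],"claw":1},
    {"translation":[0,-4,0],"dr":[0,0,0],"claw":1},
    {"translation":[0,-4,0],"dr":[0,0,0],"claw":1},
    {"translation":[0,-4,0],"dr":[0,0,0],"claw":1},
    {"translation":[0,-4,0],"dr":[0,0,0],"claw":1},
    {"translation":[0,-4,0],"dr":[0,0,0],"claw":1}
  ]
}}

```text
time_s: 8.2
position: [560.7, 51.1, 65.8]
tcp_rot: [[-0.003, 1.0, -0.0], [1.0, 0.003, -0.0], [-0.0, -0.0, -1.0]]
contact_force: [-1.0, -0.1, -0.5]
gripper_width: 0.999
gripper_force: 0.2
```

```bash
python3 - <<'E'
from h import *
b=save("side","pics/s3.png"); a=save("wrist","pics/w3.png")
cv2.imwrite("pics/m3.png",np.vstack([cv2.resize(a,(400,300)),cv2.resize(b[120:330,180:460],(400,300))])[:,:,::-1])
box("side","bar",53); box("wrist","bar",53);print(bot.get_obs()["position"],bot.get_obs()["contact_force"])
E
```

```text
side bar 0.81 [375. 284. 409. 339.] ctr [ 595.7 -322.2] size [159.7  32.3] ang 88.89
side bar 0.77 [307. 318. 340. 377.] ctr [ 411.7 -362.7] size [160.6  33.1] ang 87.48
wrist bar 0.63 [162. 283. 444. 318.] ctr [560.4  31.6] size [113.9  20.4] ang 0.16
[560.64022419  51.39407906  65.81775334] [ 0.53782614 -1.2683064   0.51965232]
```

View pics/m3.png

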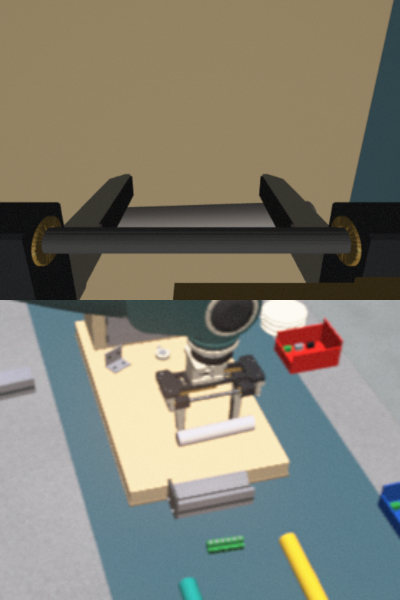

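The bar is square to the fingers and in contact, with its axis at y≈29. The small parts are untouched. I continue.

>>> {"op": "jog_arm", "data": {
  "steps": [
    {"translation":[0,-4,0.2],"dr":[0,0,0],"claw":1},
    {"translation":[0,-4,0],"dr":[0,0,0],"claw":1},
    {"translation":[0,-4,0],"dr":[0,0,0],"claw":1},
    {"translation":[0,-4,0],"dr":[0,0,0],"claw":1},
    {"translation":[0,-4,0],"dr":[0,0,0],"claw":1},
    {"translation":[0,-4,0],"dr":[0,0,0],"claw":1},
    {"translation":[0,-4,0],"dr":[0,0,0],"claw":1},
    {"translation":[0,-4,0],"dr":[0,0,0],"claw":1},
    {"translation":[0,-4,0],"dr":[0,0,0],"claw":1},
    {"translation":[0,-4,0],"dr":[0,0,0],"claw":1},
    {"translation":[0,-4,0],"dr":[0,0,0],"claw":1},
    {"translation":[0,-4,0],"dr":[0,0,0],"claw":1},
    {"translation":[0,-4,0],"dr":[0,0,0],"claw":1},
    {"translation":[0,-4,0],"dr":[0,0,0],"claw":1},
    {"translation":[0,-4,0],"dr":[0,0,0],"claw":1},
    {"translation":[0,-4,0],"dr":[0,0,0],"claw":1},
    {"translation":[0,-4,0],"dr":[0,0,0],"claw":1},
    {"translation":[0,-4,0],"dr":[0,0,0],"claw":1},
    {"translation":[0,-4,0],"dr":[0,0,0],"claw":1}
  ]
}}

```text
time_s: 10.3
position: [560.6, -24.9, 66.1]
tcp_rot: [[-0.003, 1.0, -0.0], [1.0, 0.003, -0.0], [-0.0, -0.0, -1.0]]
contact_force: [-0.8, 0.6, 0.4]
gripper_width: 1.001
gripper_force: 0.2
```

>>> {"op": "jog_arm", "data": {
  "steps": [
    {"translation":[0,-4,0.2],"dr":[0,0,0],"claw":1},
    {"translation":[0,-4,0],"dr":[0,0,0],"claw":1},
    {"translation":[0,-4,0],"dr":[0,0,0],"claw":1},
    {"translation":[0,-4,0],"dr":[0,0,0],"claw":1},
    {"translation":[0,-4,0],"dr":[0,0,0],"claw":1},
    {"translation":[0,-4,0],"dr":[0,0,0],"claw":1},
    {"translation":[0,-3,0],"dr":[0,0,0],"claw":1},
    {"translation":[0,-2,0],"dr":[0,0,0],"claw":1},
    {"translation":[0,0,0],"dr":[0,0,0],"claw":1},
    {"translation":[0,0,0],"dr":[0,0,0],"claw":1}
  ]
}}

```text
time_s: 11.3
position: [560.7, -53.5, 66.2]
tcp_rot: [[-0.002, 1.0, -0.0], [1.0, 0.002, 0.0], [0.0, -0.0, -1.0]]
contact_force: [-0.5, 0.8, -0.1]
gripper_width: 1.002
gripper_force: 0.0
```

```bash
python3 - <<'E'
from h import *
b=save("side","pics/s4.png"); a=save("wrist","pics/w4.png")
cv2.imwrite("pics/m4.png",np.vstack([cv2.resize(a,(400,300)),cv2.resize(b[200:300,260:400],(420,300))[:,:400]])[:,:,::-1])
box("side","bar",50); box("wrist","bar",50);print(bot.get_obs()["position"],bot.get_obs()["contact_force"])
E
```

```text
side bar 0.79 [319. 228. 374. 250.] ctr [577.  -81.1] size [156.3  38.9] ang 1.84
side bar 0.63 [375. 282. 412. 341.] ctr [ 598.6 -319.8] size [164.8  34.7] ang 89.36
side bar 0.63 [306. 314. 336. 378.] ctr [ 413.3 -360.7] size [161.5  30.1] ang 88.83
wrist bar 0.69 [162. 292. 383. 320.] ctr [560.5 -78.2] size [116.3  14.7] ang 0.62
[560.67499696 -53.41578141  66.26591939] [ 0.14931851  0.34436557 -0.58915879]
```

View pics/m4.png

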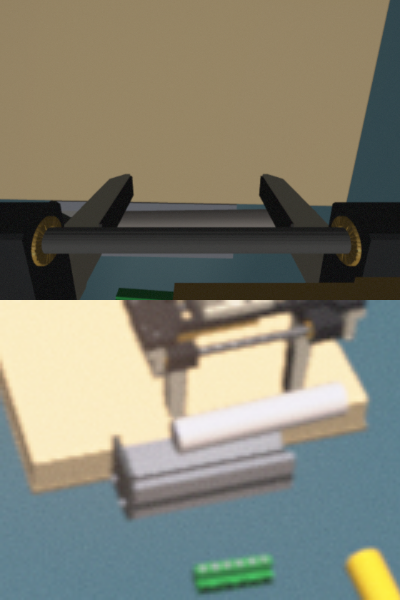

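The bar lies on the shoulder, just short of the near lip. I push on slowly.

>>> {"op": "jog_arm", "data": {
  "steps": [
    {"translation":[0,-3,0.2],"dr":[0,0,0],"claw":1},
    {"translation":[0,-3,0],"dr":[0,0,0],"claw":1},
    {"translation":[0,-2,0],"dr":[0,0,0],"claw":1},
    {"translation":[0,-2,0],"dr":[0,0,0],"claw":1},
    {"translation":[0,-2,0],"dr":[0,0,0],"claw":1},
    {"translation":[0,0,0],"dr":[0,0,0],"claw":1},
    {"translation":[0,0,0],"dr":[0,0,0],"claw":1},
    {"translation":[0,0,0],"dr":[0,0,0],"claw":1},
    {"translation":[0,0,0],"dr":[0,0,0],"claw":1},
    {"translation":[0,10,0],"dr":[0,0,0],"claw":1},
    {"translation":[0,20,20],"dr":[0,0,0],"claw":1},
    {"translation":[0,20,40],"dr":[0,0,0],"claw":1}
  ]
}}

```text
time_s: 12.7
position: [559.1, -14.4, 124.3]
tcp_rot: [[-0.002, 1.0, -0.005], [1.0, 0.002, 0.0], [0.001, -0.005, -1.0]]
contact_force: [0.6, -0.1, -0.4]
gripper_width: 0.999
gripper_force: 0.0
```

```bash
python3 - <<'E'
from h import *
b=save("side","pics/s5.png"); a=save("wrist","pics/w5.png")
cv2.imwrite("pics/m5.png",np.vstack([cv2.resize(a,(400,300)),cv2.resize(b[200:300,260:400],(420,300))[:,:400]])[:,:,::-1])
box("side","bar",42); box("wrist","bar",42);box("top","bar",42);print(bot.get_obs()["position"],bot.get_obs()["contact_force"])
E
```

```text
side bar 0.79 [308. 316. 338. 380.] ctr [ 415.5 -356. ] size [162.4  29.6] ang 87.75
side bar 0.75 [373. 283. 412. 341.] ctr [ 600.6 -317.1] size [167.   34.6] ang 88.86
side bar 0.68 [319. 238. 378. 256.] ctr [575.9 -97.8] size [ 39.3 158.8] ang 89.14
wrist bar 0.96 [187. 301. 384. 317.] ctr [569.9 -86.3] size [148.8  13.8] ang 0.17
top bar 0.79 [364. 118. 428. 129.] ctr [ 603.  -292.4] size [152.7  28.7] ang 89.19
top bar 0.75 [388. 198. 450. 210.] ctr [ 417.5 -332.1] size [152.8  30.1] ang 89.11
[560.50491629 -15.14238785 126.03992765] [-0.04136499 -0.35097311  0.00721017]
```

View pics/m5.png

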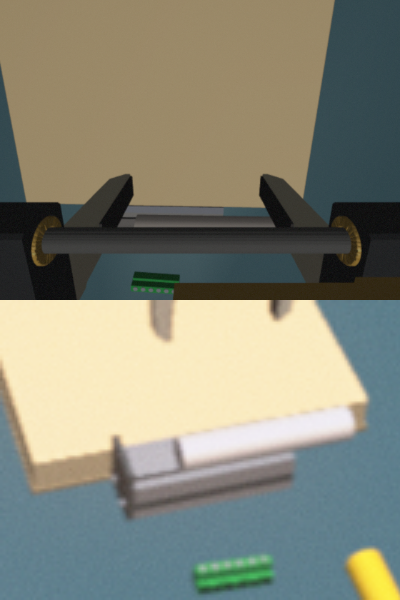

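Bar seated in the groove: side view shows it centred in the block, y≈-97, middle at x≈570. The end stop is clear. Now I go to its far end with the gripper shut.

>>> {"op": "jog_arm", "data": {
  "steps": [
    {"translation":[20,-5,30],"dr":[0,0,0],"claw":-1},
    {"translation":[37,-25,0],"dr":[0,0,0],"claw":-1},
    {"translation":[37,-26,0],"dr":[0,0,0],"claw":-1},
    {"translation":[37,-26,0],"dr":[0,0,0],"claw":-1},
    {"translation":[0,0,0],"dr":[0,0,0],"claw":-1},
    {"translation":[0,0,-30],"dr":[0,0,0],"claw":-1},
    {"translation":[0,0,-30],"dr":[0,0,0],"claw":-1},
    {"translation":[0,0,-25],"dr":[0,0,0],"claw":-1},
    {"translation":[0,0,-15],"dr":[0,0,0],"claw":-1},
    {"translation":[0,0,0],"dr":[0,0,0],"claw":-1},
    {"translation":[0,0,0],"dr":[0,0,0],"claw":-1}
  ]
}}

```text
time_s: 14.05
position: [691.7, -97.6, 57.1]
tcp_rot: [[-0.002, 1.0, 0.0], [1.0, 0.002, -0.0], [-0.0, 0.0, -1.0]]
contact_force: [-0.5, -0.3, 0.7]
gripper_width: 0.103
gripper_force: 0.0
```

```bash
python3 - <<'E'
from h import *
b=save("side","pics/s6.png"); a=save("wrist","pics/w6.png")
cv2.imwrite("pics/m6.png",np.vstack([cv2.resize(a,(400,300)),cv2.resize(b[200:300,280:420],(420,300))[:,:400]])[:,:,::-1])
o=bot.get_obs();print(o["position"],o["contact_force"],o["gripper_width"])
E
```

```text
[692.27418135 -97.62978273  58.08154932] [-0.16549569  0.17040878 -0.64864808] 0.02546859266256915
```

View pics/m6.png

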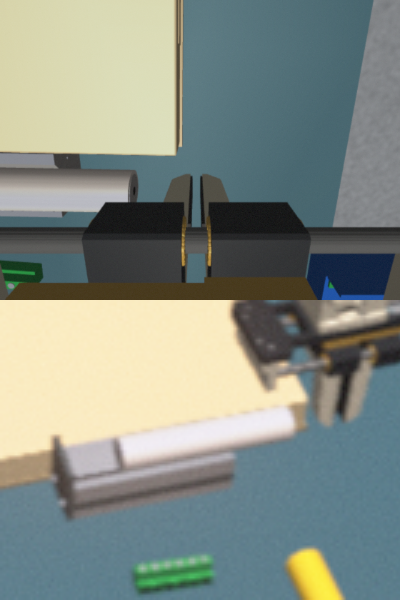

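The closed fingers stand just beyond the bar's free end (end face at (133,188) in the wrist part), in line with the groove. I push in -x.

>>> {"op": "jog_arm", "data": {
  "steps": [
    {"translation":[-4,0,-1],"dr":[0,0,0],"claw":-1},
    {"translation":[-4,0,-1],"dr":[0,0,0],"claw":-1},
    {"translation":[-4,0,0],"dr":[0,0,0],"claw":-1},
    {"translation":[-4,0,0],"dr":[0,0,0],"claw":-1},
    {"translation":[-3,0,0],"dr":[0,0,0],"claw":-1},
    {"translation":[-3,0,0],"dr":[0,0,0],"claw":-1},
    {"translation":[-3,0,0],"dr":[0,0,0],"claw":-1},
    {"translation":[-3,0,0],"dr":[0,0,0],"claw":-1},
    {"translation":[-3,0,0],"dr":[0,0,0],"claw":-1},
    {"translation":[-3,0,0],"dr":[0,0,0],"claw":-1},
    {"translation":[-3,0,0],"dr":[0,0,0],"claw":-1},
    {"translation":[-3,0,0],"dr":[0,0,0],"claw":-1},
    {"translation":[-3,0,0],"dr":[0,0,0],"claw":-1},
    {"translation":[-3,0,0],"dr":[0,0,0],"claw":-1},
    {"translation":[-3,0,0],"dr":[0,0,0],"claw":-1},
    {"translation":[-3,0,0],"dr":[0,0,0],"claw":-1},
    {"translation":[-3,0,0],"dr":[0,0,0],"claw":-1},
    {"translation":[-3,0,0],"dr":[0,0,0],"claw":-1}
  ]
}}

```text
time_s: 15.95
position: [633.5, -97.5, 54.6]
tcp_rot: [[-0.003, 1.0, 0.0], [1.0, 0.003, 0.0], [0.0, 0.0, -1.0]]
contact_force: [4.7, 1.5, 1.8]
gripper_width: 0.009
gripper_force: 2.3
```

```bash
python3 - <<'E'
from h import *
save("side","pics/s7.png"); save("wrist","pics/w7.png")
box("side","bar",42,.4);box("wrist","bar",42)
o=bot.get_obs();print(o["position"],o["contact_force"])
E
```

```text
side bar 0.97 [307. 238. 366. 258.] ctr [546.2 -96.3] size [ 41.5 158.3] ang 89.19
wrist bar 0.77 [  0. 233. 246. 300.] ctr [555.9 -98.9] size [ 33.9 124.4] ang 88.72
[633.30950036 -97.59576561  54.25182658] [0.50384587 0.02618946 0.47331664]
```

>>> {"op": "jog_arm", "data": {
  "steps": [
    {"translation":[-2,0,0],"dr":[0,0,0],"claw":-1},
    {"translation":[-2,0,0],"dr":[0,0,0],"claw":-1},
    {"translation":[-2,0,0],"dr":[0,0,0],"claw":-1},
    {"translation":[-1.5,0,0],"dr":[0,0,0],"claw":-1},
    {"translation":[-1,0,0],"dr":[0,0,0],"claw":-1},
    {"translation":[-1,0,0],"dr":[0,0,0],"claw":-1}
  ]
}}

```text
time_s: 16.75
position: [624.0, -97.5, 54.4]
tcp_rot: [[-0.003, 1.0, -0.0], [1.0, 0.003, 0.0], [0.0, -0.0, -1.0]]
contact_force: [2.6, 0.4, -0.1]
gripper_width: 0.006
gripper_force: 1.3
```

>>> {"op": "jog_arm", "data": {
  "steps": [
    {"translation":[-1,0,0],"dr":[0,0,0],"claw":-1},
    {"translation":[-1,0,0],"dr":[0,0,0],"claw":-1}
  ]
}}

```text
time_s: 16.95
position: [622.1, -97.5, 54.4]
tcp_rot: [[-0.003, 1.0, -0.0], [1.0, 0.003, -0.0], [-0.0, -0.0, -1.0]]
contact_force: [2.8, 0.2, -0.6]
gripper_width: 0.004
gripper_force: 1.3
```

>>> {"op": "jog_arm", "data": {
  "steps": [
    {"translation":[-1,0,0],"dr":[0,0,0],"claw":-1},
    {"translation":[-1,0,0],"dr":[0,0,0],"claw":-1}
  ]
}}

```text
time_s: 17.15
position: [620.1, -97.5, 54.4]
tcp_rot: [[-0.003, 1.0, 0.0], [1.0, 0.003, -0.0], [-0.0, 0.0, -1.0]]
contact_force: [2.1, 0.8, -0.3]
gripper_width: 0.007
gripper_force: 1.2
```

>>> {"op": "jog_arm", "data": {
  "steps": [
    {"translation":[-1,0,0],"dr":[0,0,0],"claw":-1},
    {"translation":[-1,0,0],"dr":[0,0,0],"claw":-1}
  ]
}}

```text
time_s: 17.35
position: [618.1, -97.5, 54.4]
tcp_rot: [[-0.003, 1.0, -0.0], [1.0, 0.003, 0.0], [0.0, -0.0, -1.0]]
contact_force: [2.6, 0.1, -0.6]
gripper_width: 0.007
gripper_force: 1.2
```

>>> {"op": "jog_arm", "data": {
  "steps": [
    {"translation":[-1,0,0],"dr":[0,0,0],"claw":-1},
    {"translation":[-1,0,0],"dr":[0,0,0],"claw":-1}
  ]
}}

```text
time_s: 17.55
position: [617.2, -97.6, 55.0]
tcp_rot: [[-0.003, 1.0, 0.003], [1.0, 0.003, -0.0], [-0.0, 0.003, -1.0]]
contact_force: [15.5, 0.6, -1.1]
gripper_width: 0.006
gripper_force: 7.5
```

```bash
python3 - <<'E'
from h import *
save("side","pics/s8.png"); save("wrist","pics/w8.png")
box("side","bar",42,.4)
o=bot.get_obs();print(o["position"],o["contact_force"])
E
```

```text
side bar 0.94 [306. 318. 336. 381.] ctr [ 415.3 -356.8] size [160.8  30.8] ang 87.92
side bar 0.91 [302. 239. 360. 260.] ctr [533.5 -96.2] size [ 39.2 151.4] ang 88.94
side bar 0.74 [378. 282. 410. 342.] ctr [ 600.8 -317.4] size [161.9  33. ] ang 88.25
[617.20299773 -97.5905891   55.10443038] [11.25129938  1.29048458 -1.03898608]
```

Force jumped to 15 N at x≈617, where I expected the stop. I back off and check.

>>> {"op": "jog_arm", "data": {
  "steps": [
    {"translation":[2,0,0],"dr":[0,0,0],"claw":-1},
    {"translation":[6,0,0],"dr":[0,0,0],"claw":-1},
    {"translation":[25,0,0],"dr":[0,0,0],"claw":-1},
    {"translation":[35,0,0],"dr":[0,0,0],"claw":-1},
    {"translation":[15,0,40],"dr":[0,0,0],"claw":-1},
    {"translation":[0,0,45],"dr":[0,0,0],"claw":-1},
    {"translation":[0,0,45],"dr":[0,0,0],"claw":-1},
    {"translation":[0,0,45],"dr":[0,0,0],"claw":-1},
    {"translation":[0,0,0],"dr":[0,0,0],"claw":-1},
    {"translation":[0,0,0],"dr":[0,0,0],"claw":-1}
  ]
}}

```text
time_s: 18.7
position: [699.5, -97.6, 230.1]
tcp_rot: [[-0.003, 1.0, 0.001], [1.0, 0.003, -0.0], [-0.0, 0.001, -1.0]]
contact_force: [0.1, 0.1, -0.9]
gripper_width: 0.004
gripper_force: 0.0
```

```bash
python3 - <<'E'
from h import *
b=save("side","pics/s9.png"); a=save("wrist","pics/w9.png")
cv2.imwrite("pics/m9.png",np.vstack([cv2.resize(a,(400,300)),cv2.resize(b[120:300,260:400],(420,540))[180:,:400]])[:,:,::-1])
box("side","bar",42,.4);box("wrist","bar",42)
o=bot.get_obs();print(o["position"],o["contact_force"],np.abs(o["joint_vel"]).max())
E
```

```text
side bar 0.79 [373. 283. 411. 339.] ctr [ 600.7 -314.4] size [162.7  32.6] ang 88.86
side bar 0.7 [308. 315. 337. 380.] ctr [ 415.6 -357.2] size [165.7  32.1] ang 88.25
side bar 0.6 [305. 239. 360. 261.] ctr [533.5 -97.7] size [ 41.6 154.2] ang 89.49
wrist bar 0.82 [ 35. 311.  67. 397.] ctr [ 439.9 -323. ] size [56.4 35.1] ang 87.97
wrist bar 0.68 [  8. 170. 179. 204.] ctr [522.7 -96.9] size [ 32. 165.] ang 88.51
[698.77027485 -97.4554129  227.49266713] [-0.08989515  0.55450079  0.55289086] 0.0042412078938277665
```

View pics/m9.png

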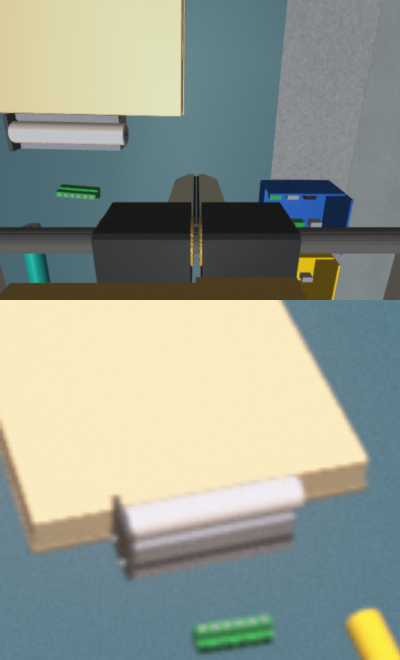

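The bar lies seated in the groove with its end at the dark stop plate ((12,133) in the wrist part, (122,510) in the side part). The parts are undisturbed and the arm is clear, so I hand in.

```bash
python3 -c "
from cell import bot
print(bot.job_done())"
```

```text
the job is handed in; nothing more can be done
None
```

I handed the job in at about 19 s: the bar was rolled into the V-groove and pushed against the end stop (contact force rose to 15 N there), and the last pictures show it seated; the hand-in returned no verdict.

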